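# Seat a tube rack in the reader and hold its cover open

### The arm

A 7-joint arm with a two-finger parallel gripper is mounted at the origin on the work surface. World frame = base frame: x ahead of the robot, y to its left, z up, the work surface at z = 0. Lengths are in mm, angles in rad, forces in N, time in s.
With the tool pointing down it reaches from about 400 to 850 mm from the base axis. Payload 10.4 kg.
Tool frame: the origin (TCP) lies at the very end of the fingers, on their centre line; the grasp point (between the pads) lies 19 mm behind it; z points along the fingers, y is the line along which they close (so a half turn about z gives the same grasp; the last joint's range is limited). The gripper opens to 87 mm and grips with 3 to 60 N. Pads are 19 mm wide; open, the fingers measure 117 mm over their backs; the gripper's body (75 mm by 190 mm) begins 51 mm behind the grasp point.
Start: joints at [-1.163, 0.332, -0.065, 1.46, 0.022, 1.35, -0.088], TCP at [260.989, 567.923, 222.576] pointing down, gripper open.
Joint ranges: [-2.6, 2.6], [-0.5, 2.12], [-1.47, 1.34], [0.16, 2.42], [-1.27, 4.41], [0.06, 2.06], [-2.6, 2.6]. Speed limits (rad/s): [2.22, 2.22, 2.79, 2.79, 3.14, 3.14, 3.14].

### API

Orientations are given as a unit quaternion [w, x, y, z].
In Python, from cell import bot gives the robot as it stands. The module is installed in compiled form; this text tells all that it offers.
- The arm moves only by the tool carry_out, never from a script. Its argument "steps" is a list of rows, each a list of 5 numbers: the opening, from 0 (shut) to 1 (fully open), then the shift along the tool's x, y, z in cm, then the turn about the tool's z in degrees. In form: [[jaw, x, y, z, twist], ...]. A call has 1 to 12 rows; each row shifts and turns the commanded pose from where the row before left it, along the tool's axes as they then stand; what a row does not reach is not made up. A row lasts 1/12 s, in which the tool goes at most 41.7 mm and 7.16 degrees, less where a joint would pass 70% of its speed; a pose out of reach is approached as far as the arm can. A call is refused whole if a number of a shift passes 4.17 or a number of a turn 7.16, either way. A call with a gripper value outside its range is refused whole. The fingers move at their own pace and stop on an object; "newtons" is the grip in N (left out, the last holds). Time passes only in rows, so rows that do not move let the fingers close. It gives the time, the measured TCP pose, the force, the opening and the grip force at its end, in the units of the state.
- bot.state(): the state, without advancing time (a new reading comes with each control period).
- bot.read_camera(name): name is "side" or "top"; returns the picture (400x640x3 uint8, blue, green, red); there is no depth.
- bot.get_calibration(name): a dict with "mtx" (3x3 intrinsics, pixels), "k1" (the pictures are not rectified: a ray, as slopes to the right and down, at radius r is drawn at 1 + k1 r^2 times it, then the intrinsics apply), "cam_to_world" (4x4, takes a point from camera to world coordinates). Camera axes: x right, y up, looking along -z (the intrinsics and any distortion apply to the point x, -y, -z); pixel columns grow to the right and rows downward; lengths in mm; the calibration is good to about 2 mm. A picture is of the moment at which its call begins. get_calibration takes no time and is no camera call.
- bot.hand_in(): hands the job in; it is judged then, once.
The state is a dict: "time_s": time; "q": joint angles; "joint_vel": joint speeds; "tau": joint torques, N m; "ee_pos": TCP position; "eef_rot": TCP orientation; "force": force on the tool from outside, world axes, zero at the start; "wrist_torque": the same for the moment, N m; "grip_width": opening from 0.0 (shut) to 1.0 (fully open); "grasp_force": force on a finger pad.
Only numpy, scipy, OpenCV 4.12 (cv2) and the standard library are available. Lean on these libraries where they do the work, as an engineer would, in place of code of your own. Each camera call takes 0.05 s, during which the arm holds its last target. There are 200 camera calls.

### The job

Push the black rack of blood tubes along its lane into the tube reader until you feel it come fully home against the stop hidden in the dark tunnel. Then take the reader's clear cover by its orange handle, raise it to 45 degrees and keep holding it there, still, so that a colleague across the bench can reach the tubes: the cover falls shut by itself, so finish with the gripper still holding it at 45 degrees. Leave the rack fully home and the other things on the bench where they are.

Things in the scene. Friction and masses are not known exactly. Their poses are not given: they have to be found in the camera images.
- reader: White tube reader fixed to the bench, 190 (x) by 240 (y) by 105 mm high; origin under its centre, on the bench. The rack's lane runs along its y axis at x = +30 mm, through a slot in the +y wall (outer face y = +120 mm). From y = 0 to -118 mm the lane lies in a black tunnel, with a rigid stop hidden in it at a depth that differs from run to run.
- lane (a point): Point on the lane floor in the slot: reader frame (30, 120, 6) mm, same axes as the reader. The lane's grey floor (6 mm thick) and two low aluminium rails (tops 16 mm above the bench, 29 mm apart) run out from here to 180 mm along +y. The rack is pushed towards -y; a rack that is home still sticks 50 to 75 mm out of the slot.
- rack: Black tube rack, 26 (x) by 220 (y) by 60 mm high, with nine capped tubes fixed in it, their caps 85 mm above its underside; 0.25 to 0.5 kg, it slides with friction of a few newtons. Origin: centre of its underside. It stands upright on the lane floor (underside 6 mm above the bench) with its -y end already in the reader, and has to travel 40 to 110 mm to the stop.
- rack_end (a point): Centre of the flat outer (+y) end face of the rack (26 wide, 60 high), the face to push on, 30 mm above the rack's underside. The last 24 mm of the rack at this end is a solid block without tubes, its top 60 mm above the underside.
- stop_pin (a joint): Light spring pin in the hidden stop (under 0.5 N), in m: 0 when free; the rack's front end presses it, and at 0.006 the rack stands against the solid stop: home.
- cover (a joint): Angle of the clear cover with blue edges, in rad: 0 closed (level), grows as it opens; 0.785 is 45 degrees; it can go to 1.35. It falls shut from any angle. Cover 185 by 236 mm, 0.2 to 0.4 kg, hinged along the reader's top edge on the robot's side (reader's -x), so its far edge rises and swings back towards the robot.
- cover_hinge (a point): Middle of the hinge line, which runs along the reader's y axis: reader frame (-95, 0, 105) mm. Its axes: x from the hinge along the cover to its far edge, y along the hinge, z out of the cover's top; they turn with the cover.
- cover_handle (a point): Middle of the orange handle, a round bar 10 mm thick and 110 mm long along the cover's y, on a post at each end. Its centre is at (150, 0, 40) mm in the cover's (cover_hinge) frame, with 29 mm free between bar and panel. It can be pinched across from above, and the bar can turn between the fingers.
- green_rack: Bystander, loose: green tube block 90 x 190 x 50 mm with a few tubes; origin under its centre.
- red_basket: Bystander, loose: red basket of paper slips, 110 x 170 x 60 mm; origin under its centre.
- cup: Bystander, loose: clear plastic cup, 68 mm across, 70 mm high, beside the reader's -y wall; origin under its centre.
- jar: Bystander, loose: white jar with a blue lid, 56 mm across, 60 mm high, beside the reader's -y wall; origin under its centre.
- mouse: Bystander, loose: black computer mouse 60 x 105 x 28 mm; origin under its centre.
Not all that is in view belongs to the job. Leave any yellow look-alike of the rack alone.

How it is judged:
By the outcome, as a careful person would: the job done as asked, in the order asked, and still so for the second after the job is handed in, while the arm keeps its last pose, push and grip.
It also fails if it takes over 51 s, if anything falls off the work surface, if the arm or the gripper's body presses on something with over 40 N, if the wrist force passes 120 N, or if a joint passes its speed limit or range.

## Working session

There is one attempt and no reset: what is moved stays moved. The work goes in short steps, Python scripts to look and compute and a tool call to move; the robot and the scene stay as the last step left them, time stands still between calls to the robot, and variables do not carry over. Pictures are saved under pics/ and viewed, at most 10 in all, crops included, and the job is handed in when it is done.

Besides the shell and the picture viewer there is one more tool, called after "Call:" as name(argument=value, ...) on one line, values as JSON. carry_out: Moves the arm, as the interface text tells. Its arguments: {"type":"object","properties":{"steps":{"type":"array"},"newtons":{"type":"number"}},"required":["steps"]}

```bash
mkdir -p pics; cat > h.py <<'E'
import numpy as np,cv2
from cell import bot
def ray(name,u,v):
    c=bot.get_calibration(name);K=np.array(c["mtx"],float);T=np.array(c["cam_to_world"],float)
    a=np.array([(u-K[0,2])/K[0,0],(v-K[1,2])/K[1,1]]);s=a.copy()
    for _ in range(30): s=a/(1+c["k1"]*(s@s))
    return T[:3,3],T[:3,:3]@np.array([s[0],-s[1],-1.])
def onz(name,u,v,z):
    o,d=ray(name,u,v);return o+d*(z-o[2])/d[2]
def proj(name,p):
    c=bot.get_calibration(name);K=np.array(c["mtx"],float);T=np.array(c["cam_to_world"],float)
    q=T[:3,:3].T@(np.array(p,float)-T[:3,3]);s=np.array([q[0],-q[1]])/-q[2];s=s*(1+c["k1"]*(s@s))
    return K[0,0]*s[0]+K[0,2],K[1,1]*s[1]+K[1,2]
E
python3 - <<'E'
from h import *
for n in("side","top"):
    cv2.imwrite(f"pics/{n}0.png",bot.read_camera(n));c=bot.get_calibration(n);print(n,c["k1"],np.round(c["mtx"],1).tolist(),np.round(c["cam_to_world"],3).tolist())
print(bot.state())
E
```

```text
side -0.031347532873378145 [[371.8, 0.0, 322.9], [0.0, 371.8, 202.8], [0.0, 0.0, 1.0]] [[0.879, 0.278, -0.387, 215.294], [-0.476, 0.496, -0.726, -798.006], [-0.011, 0.823, 0.568, 718.331], [0.0, 0.0, 0.0, 1.0]]
top -0.013211217764872564 [[417.2, 0.0, 325.8], [0.0, 417.2, 204.4], [0.0, 0.0, 1.0]] [[-0.03, 0.997, -0.07, 509.873], [-1.0, -0.03, -0.002, -17.916], [-0.004, 0.07, 0.998, 1633.559], [0.0, 0.0, 0.0, 1.0]]
{'time_s': 0.1, 'q': array([-1.16256897,  0.33278907, -0.0647093 ,  1.46084058,  0.02157761,
        1.34991576, -0.08851258]), 'joint_vel': array([ 1.30543836e-03, -1.88405673e-03,  1.10674116e-03,  1.09854048e-03,
       -1.77312019e-05,  2.27327018e-04, -1.52276896e-03]), 'tau': array([ 9.02112970e-04, -6.24542642e+01,  2.42811861e-02, -3.90720606e+01,
       -6.16359897e-02,  3.65251489e-02,  6.78446577e-05]), 'ee_pos': array([260.86111175, 567.57782978, 221.85376418]), 'eef_rot': array([-1.18526836e-04,  2.13746559e-01,  9.76888946e-01, -6.17969438e-04]), 'force': array([0.36411817, 0.16339328, 0.28807298]), 'wrist_torque': array([ 0.03707601, -0.01585723,  0.01316758]), 'grasp_force': 0.0, 'grip_width': 0.9979767084929603}
```

View pics/side0.png

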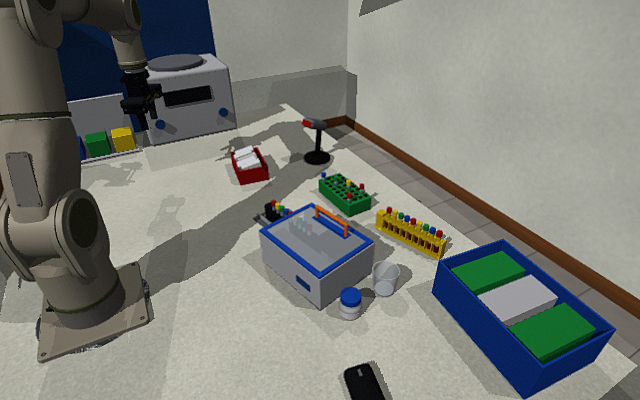

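View pics/top0.png

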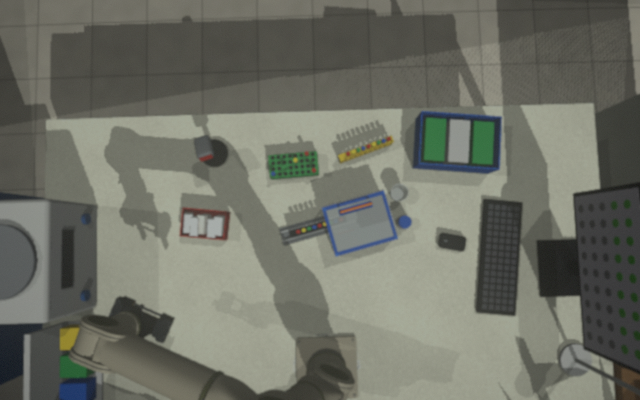

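The black rack is at side (272,210) and top (305,230). Things that could be mistaken for it: the yellow look-alike at side (411,232) / top (363,148), the green block at side (345,193) / top (292,165), and the mouse at side (363,380) / top (451,241). I choose the black one that stands partly in the white reader. The reader's cover is at top (358,224), with the orange handle at side (333,222) / top (355,208). Next I check this in a close crop and measure.

```bash
cat > m.py <<'E'
from h import *
def hsv(im,lo,hi,box):
    m=cv2.inRange(cv2.cvtColor(im,cv2.COLOR_BGR2HSV),lo,hi);k=np.zeros_like(m);x0,y0,x1,y1=box;k[y0:y1,x0:x1]=255
    return m&k
def big(m):
    c,_=cv2.findContours(m,cv2.RETR_EXTERNAL,cv2.CHAIN_APPROX_NONE);return max(c,key=cv2.contourArea)
E
python3 - <<'E'
from m import *
t=np.mean([bot.read_camera("top") for _ in range(3)],0).astype(np.uint8);s=cv2.imread("pics/side0.png")
c=big(hsv(t,(100,90,50),(130,255,255),(315,180,400,262)))
r=cv2.minAreaRect(c);print(r,cv2.contourArea(c))
P=np.array([onz("top",*p,106) for p in cv2.boxPoints(r)]);print(P.round(1),[np.linalg.norm(P[i]-P[i-1]).round(1) for i in range(4)],P.mean(0))
h=hsv(t,(0,70,50),(18,255,255),(335,195,378,222));r=cv2.minAreaRect(cv2.findNonZero(h));print("handle top",r)
for p in cv2.boxPoints(r):print(onz("top",*p,145).round(1))
h=hsv(s,(5,140,100),(20,255,255),(305,195,360,245));r=cv2.minAreaRect(cv2.findNonZero(h));print("handle side",r)
c=big(hsv(s,(100,120,50),(130,255,255),(255,200,380,280)))
q=cv2.approxPolyDP(cv2.convexHull(c),4,True)[:,0];print("side cover",[(tuple(map(int,p)),onz("side",*p,106).round(1).tolist()) for p in q])
a=cv2.resize(s[190:310,240:400],None,fx=4,fy=4,interpolation=cv2.INTER_CUBIC)[:,:]
b=cv2.resize(t[185:265,270:410],None,fx=4.5,fy=4.5,interpolation=cv2.INTER_CUBIC)
cv2.imwrite("pics/a.png",a);cv2.imwrite("pics/b.png",b);cv2.imwrite("pics/t.png",t)
E
```

```text
((359.07635498046875, 222.924072265625), (49.768131256103516, 64.49565124511719), 74.21924591064453) 3061.5
[[ 604.8    1.2  106. ]
 [ 662.6 -228.8  106. ]
 [ 485.6 -271.3  106. ]
 [ 428.8  -43.   106. ]] [np.float64(181.5), np.float64(237.2), np.float64(182.0), np.float64(235.3)] [ 545.44315725 -135.47979808  106.        ]
handle top ((355.5, 207.5), (2.4651870727539062, 32.2785530090332), 74.35774993896484)
[590.  -64.5 145. ]
[ 617.8 -176.6  145. ]
[ 609.2 -178.7  145. ]
[581.4 -66.6 145. ]
handle side ((331.3077087402344, 219.53843688964844), (41.602516174316406, 11.648704528808594), 33.6900634765625)
side cover [((284, 209), [520.9, 11.9, 106.0]), ((312, 203), [603.9, -0.4, 106.0]), ((372, 242), [656.9, -227.7, 106.0]), ((318, 278), [480.8, -270.8, 106.0]), ((259, 230), [425.3, -43.4, 106.0])]
```

View pics/a.png

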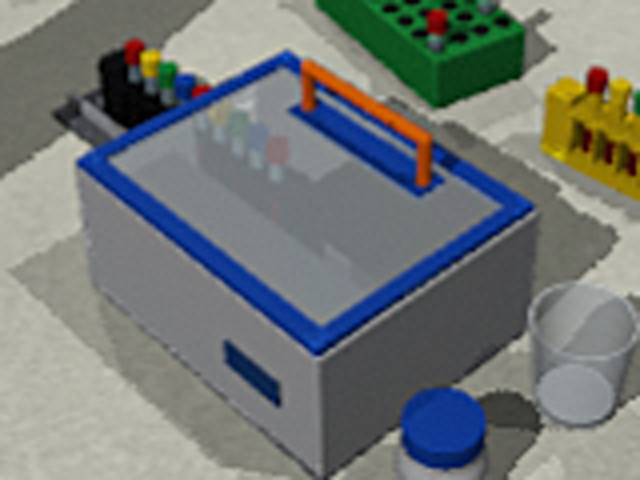

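View pics/b.png

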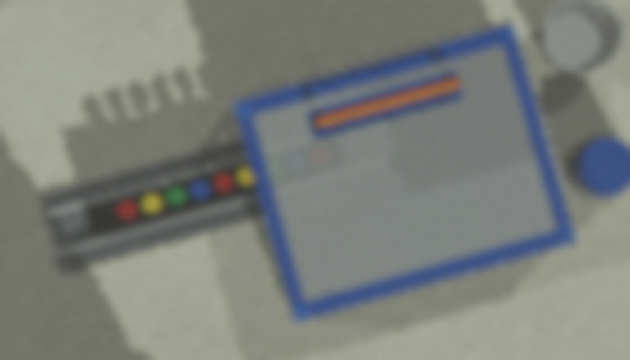

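The crops confirm the choice. The black rack, with red, yellow, green and blue caps, stands in the aluminium lane at the reader's +y wall, its outer end at about top (289,233). The orange handle bar is at top (355.5,207.5). The cover is closed.

```bash
cat >> h.py <<'E'
yaw=np.deg2rad(14.05);X=np.array([np.cos(yaw),np.sin(yaw),0]);Y=np.array([-X[1],X[0],0]);O=np.array([546.4,-134.9,0])
def w(x,y,z): return O+x*X+y*Y+np.array([0,0,z])
def r(p): d=np.array(p)-O;return np.array([d@X,d@Y,p[2]])
from scipy.spatial.transform import Rotation as R
def go(p):
    s=bot.state();q=s["eef_rot"];M=R.from_quat([q[1],q[2],q[3],q[0]]).as_matrix()
    a=np.arctan2(M[1,1],M[0,1]);print("tool shift cm",((M.T@(np.array(p)-s["ee_pos"]))/10).round(2),"twist",np.rad2deg(((a-yaw)+np.pi/2)%np.pi-np.pi/2).round(2),"reader-frame",r(s["ee_pos"]).round(1),"F",s["force"].round(1),"t",s["time_s"],"grip",s["grip_width"],s["grasp_force"],"Fxy",(s["force"]@X).round(1),(s["force"]@Y).round(1),"q",s["q"].round(2))
E
python3 - <<'E'
from h import *
t=cv2.imread("pics/t.png");g=cv2.cvtColor(t,cv2.COLOR_BGR2GRAY).astype(np.float32)
ys=np.arange(120,320,6)
for z in(66,6):
    uv=np.array([proj("top",w(30,y,z)) for y in ys],np.float32);print(z,[(int(y),int(v)) for y,v in zip(ys,cv2.remap(g,uv[:,:1],uv[:,1:],1).ravel())])
for u,v in((289.3,233.2),):print(r(onz("top",u,v,66)))
s=[(240+100/4,190+57/4),(240+122/4,190+47/4)]
for p in s:print(r(onz("side",*p,66)))
print("basket",r(onz("top",205,224,50)))
go(w(30,300,222))
E
```

```text
66 [(120, 118), (126, 120), (132, 83), (138, 73), (144, 77), (150, 69), (156, 67), (162, 76), (168, 74), (174, 72), (180, 88), (186, 91), (192, 82), (198, 107), (204, 140), (210, 124), (216, 81), (222, 75), (228, 77), (234, 67), (240, 57), (246, 56), (252, 56), (258, 66), (264, 85), (270, 94), (276, 97), (282, 88), (288, 83), (294, 102), (300, 117), (306, 116), (312, 115), (318, 116)]
6 [(120, 116), (126, 117), (132, 83), (138, 70), (144, 75), (150, 68), (156, 65), (162, 74), (168, 74), (174, 68), (180, 80), (186, 90), (192, 82), (198, 85), (204, 126), (210, 135), (216, 102), (222, 71), (228, 76), (234, 75), (240, 62), (246, 55), (252, 55), (258, 56), (264, 67), (270, 83), (276, 92), (282, 94), (288, 87), (294, 84), (300, 99), (306, 116), (312, 116), (318, 116)]
[ 32.70889693 259.05301945  66.        ]
[ 15.83255658 255.38145082  66.        ]
[ 36.25065061 254.8202502   66.        ]
basket [153.62627694 559.81624345  50.        ]
tool shift cm [-38.85 -26.64   0.04] twist 51.27 reader-frame [-106.4  750.9  222.2] F [-0.8 -0.4  0.1] t 0.25 grip 1.000392590071814 0.0 Fxy -0.8 -0.2 q [-1.16  0.33 -0.06  1.46  0.02  1.35 -0.09]
```

Call:
carry_out(steps=[[0,-3.2,-2.2,0,0],[0,-3.2,-2.2,0,0],[0,-3.2,-2.2,0,0],[0,-3.2,-2.2,0,0],[0,-3.2,-2.2,0,0],[0,-3.2,-2.2,0,0],[0,-3.2,-2.2,0,0],[0,-3.2,-2.2,0,0],[0,-3.2,-2.2,0,0],[0,-3.2,-2.2,0,0],[0,-3.2,-2.2,0,0],[0,-3.2,-2.2,0,0]], newtons=20)

```text
time_s: 1.25
ee_pos: [500.3, 165.9, 222.8]
eef_rot: [0.0, 0.214, 0.977, 0.0]
force: [1.0, 0.3, -0.1]
grip_width: 0.175
grasp_force: 0.0
```

Call:
carry_out(steps=[[0,0,0,0,7.1],[0,0,0,0,7.1],[0,0,0,0,7.1],[0,0,0,0,7.1],[0,0,0,0,7.1],[0,0,0,0,7.1],[0,0,0,0,7.1],[0,0,0,0,1.6],[0,0,0,0,0]])

```text
time_s: 2.0
ee_pos: [499.6, 167.7, 222.5]
eef_rot: [-0.0, 0.616, 0.788, 0.0]
force: [0.3, 0.2, 1.5]
grip_width: 0.004
grasp_force: 0.0
```

```bash
python3 -c "
from h import *
go(w(30,285,32))"
```

```text
tool shift cm [-2.    0.2  19.05] twist -0.11 reader-frame [ 28.1 304.9 222.5] F [0.3 0.2 1.5] t 2.0 grip 0.003642725615849587 0.0 Fxy 0.4 0.2 q [-0.69  0.11  0.31  1.74 -0.03  1.3  -0.14]
```

Call:
carry_out(steps=[[0,-0.4,0.2,3,0],[0,-0.4,0,3,0],[0,-0.4,0,3,0],[0,-0.4,0,3,0],[0,-0.4,0,3,0],[0,0,0,2.5,0],[0,0,0,1.5,0],[0,0,0,0,0]])

```text
time_s: 2.67
ee_pos: [504.2, 147.9, 29.3]
eef_rot: [-0.001, 0.615, 0.789, -0.002]
force: [-1.7, -1.1, 1.1]
grip_width: 0.008
grasp_force: 0.0
```

```bash
python3 - <<'E'
from m import *
go(w(30,275,32))
s=bot.read_camera("side");cv2.imwrite("pics/c.png",cv2.resize(s[130:260,200:360],None,fx=4,fy=4,interpolation=cv2.INTER_CUBIC))
E
```

```text
tool shift cm [-0.96  0.23 -0.27] twist 0.07 reader-frame [ 27.7 284.6  29.3] F [-1.7 -1.1  1.1] t 2.6667 grip 0.008021650735287277 0.0 Fxy -2.0 -0.6 q [-0.63  0.32  0.3   1.93 -0.12  0.91 -0.03]
```

View pics/c.png

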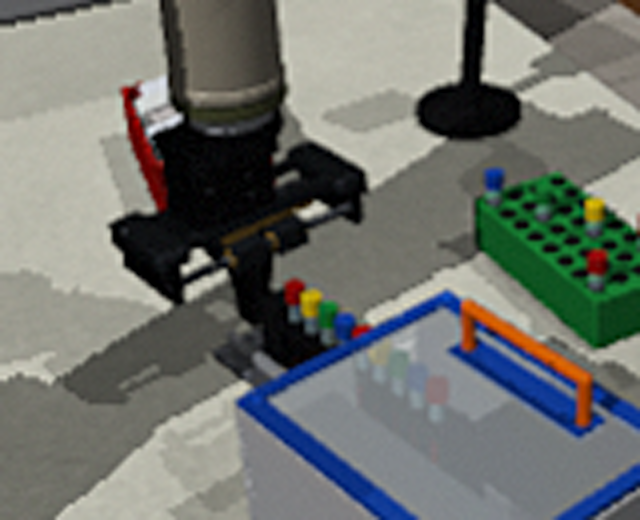

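The closed fingers (about crop (260,300)) stand behind the rack's black end block, on the lane line and clear of everything else. I push now.

Call:
carry_out(steps=[[0,-0.4,0.2,-0.3,0],[0,-0.4,0,0,0],[0,-0.4,0,0,0],[0,-0.4,0,0,0],[0,-0.4,0,0,0],[0,-0.4,0,0,0],[0,-0.4,0,0,0],[0,-0.4,0,0,0],[0,-0.4,0,0,0],[0,-0.4,0,0,0]])

```text
time_s: 3.55
ee_pos: [518.1, 110.1, 35.5]
eef_rot: [-0.0, 0.616, 0.788, 0.0]
force: [-0.0, 3.3, 2.8]
grip_width: 0.004
grasp_force: 1.7
```

Call:
carry_out(steps=[[0,-0.4,0,0,0],[0,-0.4,0,0,0],[0,-0.4,0,0,0],[0,-0.4,0,0,0],[0,-0.4,0,0,0],[0,-0.4,0,0,0]])

```text
time_s: 4.05
ee_pos: [523.9, 86.7, 35.5]
eef_rot: [-0.0, 0.616, 0.788, -0.0]
force: [-1.3, 2.7, 1.4]
grip_width: 0.006
grasp_force: 1.6
```

```bash
python3 -c "
from h import *
go(w(30,205,32))"
```

```text
tool shift cm [-1.54 -0.2   0.35] twist -0.04 reader-frame [ 32.  220.4  35.5] F [-1.3  2.7  1.4] t 4.05 grip 0.005839516883147416 1.5838752704439685 Fxy -0.6 2.9 q [-0.54  0.32  0.33  1.92 -0.13  0.92  0.1 ]
```

Call:
carry_out(steps=[[0,-0.3,-0.1,0,0],[0,-0.3,0,0,0],[0,-0.3,0,0,0],[0,-0.2,0,0,0],[0,-0.2,0,0,0]])

```text
time_s: 4.47
ee_pos: [526.1, 74.1, 35.5]
eef_rot: [-0.0, 0.616, 0.788, 0.0]
force: [0.0, 3.5, -0.4]
grip_width: 0.003
grasp_force: 1.5
```

Call:
carry_out(steps=[[0,-0.2,0,0,0],[0,-0.2,0,0,0],[0,-0.2,0,0,0]])

```text
time_s: 4.72
ee_pos: [527.5, 68.5, 35.5]
eef_rot: [-0.0, 0.615, 0.788, 0.0]
force: [0.8, 3.5, 0.1]
grip_width: 0.005
grasp_force: 1.7
```

Call:
carry_out(steps=[[0,-0.2,0,0,0],[0,-0.2,0,0,0],[0,-0.2,0,0,0]])

```text
time_s: 4.97
ee_pos: [527.6, 68.3, 35.5]
eef_rot: [-0.003, 0.614, 0.789, 0.002]
force: [-7.4, 27.5, 4.6]
grip_width: 0.008
grasp_force: 14.1
```

Call:
carry_out(steps=[[0,-0.2,0,0,0],[0,-0.2,0,0,0]])

```text
time_s: 5.13
ee_pos: [528.0, 68.3, 35.6]
eef_rot: [-0.004, 0.613, 0.79, 0.003]
force: [-11.3, 38.9, 5.5]
grip_width: 0.002
grasp_force: 20.4
```

Call:
carry_out(steps=[[0,-0.2,0,0,0],[0,-0.2,0,0,0]])

```text
time_s: 5.3
ee_pos: [528.1, 68.3, 35.6]
eef_rot: [-0.006, 0.612, 0.791, 0.004]
force: [-15.3, 51.9, 7.2]
grip_width: 0.008
grasp_force: 26.7
```

The force rises to 54 N with no further motion, and the rack sticks out about 71 mm, within the 50–75 mm range. That is the solid stop, so I back off.

Call:
carry_out(steps=[[0,0.7,0,0,0],[0,0.7,0,0,0],[0,0.5,0,0,0],[0,1,0,0,0],[0,2,0,0,0],[0,2,0,0,0],[0,0,0,-3,0],[0,0,0,-4,0],[0,0,0,-4,0],[0,0,0,-4,0],[0.5,0,0,-4,0],[0.5,0,0,-2,0]])

```text
time_s: 6.3
ee_pos: [515.5, 121.3, 250.6]
eef_rot: [0.002, 0.616, 0.787, 0.002]
force: [0.7, 0.4, -0.8]
grip_width: 0.086
grasp_force: 0.0
```

```bash
python3 - <<'E'
from m import *
t=bot.read_camera("top");cv2.imwrite("pics/t1.png",t);g=cv2.cvtColor(t,cv2.COLOR_BGR2GRAY).astype(np.float32)
s=bot.read_camera("side");cv2.imwrite("pics/d.png",cv2.resize(s[90:260,200:360],None,fx=3.5,fy=3.5,interpolation=cv2.INTER_CUBIC))
go(w(55,0,230))
E
```

```text
tool shift cm [-25.62   2.26   1.96] twist -0.13 reader-frame [ 32.9 256.2 249.7] F [ 0.7 -0.4 -0.4] t 6.4 grip 0.17161123859909036 0.0 Fxy 0.6 -0.6 q [-0.64  0.1   0.34  1.69 -0.03  1.35 -0.04]
```

View pics/d.png

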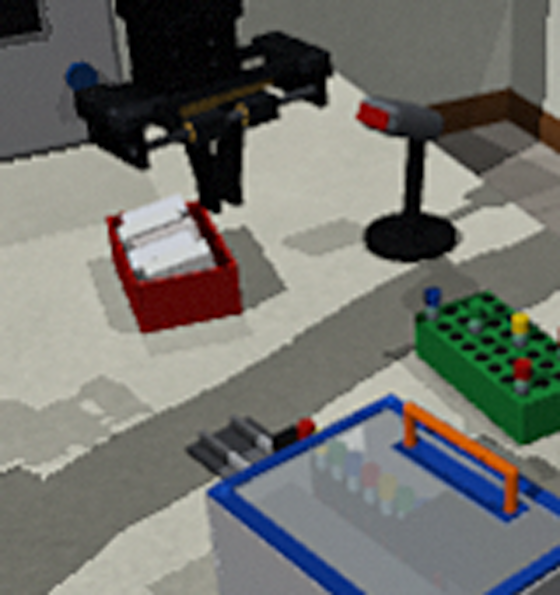

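The rack is home: its end block and first red cap are at crop (290,432), the bystanders are where they were, and the handle is free at crop (460,455). I go above the handle.

Call:
carry_out(steps=[[0.6,-3.2,0.28,0,0],[0.6,-3.2,0.28,0,0],[0.6,-3.2,0.28,0,0],[0.6,-3.2,0.28,0,0],[0.6,-3.2,0.28,0,0],[0.6,-3.2,0.28,0,0],[0.6,-3.2,0.28,0,0],[0.6,-3.2,0.28,0,0],[0.6,0,0,2,0],[0.6,0,0,2,0],[0.6,0,0,1.5,0],[0.6,0,0,0,0]])

```text
time_s: 7.4
ee_pos: [595.6, -121.4, 186.0]
eef_rot: [-0.003, 0.616, 0.788, -0.002]
force: [0.3, 1.1, 0.4]
grip_width: 0.603
grasp_force: 0.0
```

```bash
python3 - <<'E'
from m import *
go(w(55,0,130))
s=bot.read_camera("side");cv2.imwrite("pics/e.png",cv2.resize(s[130:260,260:400],None,fx=4,fy=4,interpolation=cv2.INTER_CUBIC))
E
```

```text
tool shift cm [-0.12  0.44  5.6 ] twist -0.11 reader-frame [ 51.    1.2 186. ] F [0.3 1.1 0.4] t 7.4 grip 0.602566582662621 0.0 Fxy 0.5 1.0 q [-0.29  0.34  0.52  1.58 -0.17  1.27  0.5 ]
```

View pics/e.png

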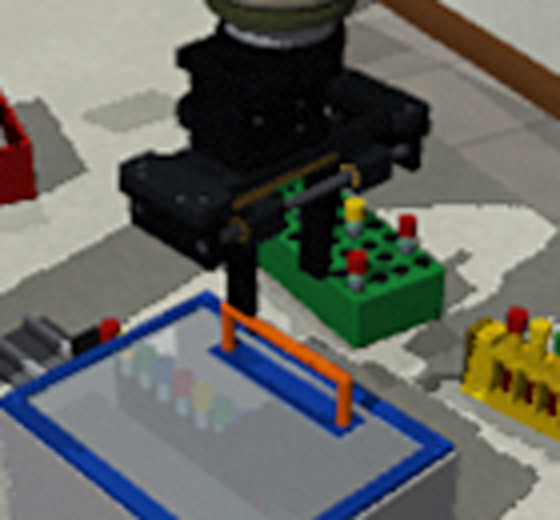

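The open fingers (crop (240,300) and (318,260)) straddle the bar, which is centred near crop (288,335). I descend and close.

Call:
carry_out(steps=[[0.6,0,0.4,1.5,0],[0.6,0,0,1.5,0],[0.6,0,0,1.5,0],[0.6,0,0,1.1,0],[0.6,0,0,0,0],[0.6,0,0,0,0]], newtons=25)

```text
time_s: 7.95
ee_pos: [601.8, -120.2, 134.9]
eef_rot: [-0.0, 0.616, 0.788, -0.0]
force: [0.2, -0.1, 1.2]
grip_width: 0.6
grasp_force: 0.0
```

Call:
carry_out(steps=[[0,0,0,0,0],[0,0,0,0,0],[0,0,0,0,0],[0,0,0,0,0],[0,0,0,0,0],[0,0,0,0,0],[0,0,0,0,0],[0,0,0,0,0]])

```text
time_s: 8.62
ee_pos: [598.5, -121.1, 134.3]
eef_rot: [-0.003, 0.616, 0.788, -0.002]
force: [-15.8, 0.7, 9.6]
grip_width: 0.102
grasp_force: 25.0
```

```bash
python3 -c "
from h import *
go(w(55,0,130))"
```

```text
tool shift cm [-0.08  0.11  0.43] twist -0.11 reader-frame [ 53.9   0.8 134.3] F [-15.8   0.7   9.6] t 8.6167 grip 0.10243440365708001 24.99924659729004 Fxy -15.1 4.5 q [-0.28  0.39  0.51  1.63 -0.2   1.18  0.52]
```

Call:
carry_out(steps=[[0.4,0,0,0,0],[0.4,0,0,0,0],[0.4,0,0,0,0],[0.4,0,-0.3,0.3,0],[0.4,0,0,0.4,0],[0.4,0,0,0,0],[0,0,0,0,0],[0,0,0,0,0],[0,0,0,0,0],[0,0,0,0,0],[0,0,0,0,0],[0,0,0,0,0]], newtons=25)

```text
time_s: 9.62
ee_pos: [598.4, -121.0, 127.6]
eef_rot: [-0.0, 0.616, 0.788, -0.0]
force: [-3.5, 1.2, 2.5]
grip_width: 0.102
grasp_force: 25.0
```

```bash
python3 - <<'E'
from h import *
s=bot.state();go(w(55,0,130));p=r(s["ee_pos"]);off=p-np.array([55,0,145]);print(off)
a0=np.arctan2(40,150)
H=[np.array([-95+155.24*np.cos(a0+a),0,105+155.24*np.sin(a0+a)]) for a in np.deg2rad(np.linspace(0,45,25))]
print(np.round(np.diff(H,axis=0)[:,[0,2]]/10,2).tolist(),(H[-1]+off).round(1))
E
```

```text
tool shift cm [-0.08  0.12 -0.24] twist -0.05 reader-frame [ 53.8   0.8 127.6] F [-3.5  1.2  2.5] t 9.6167 grip 0.10181617238389921 25.000112056732178 Fxy -3.1 2.0 q [-0.27  0.4   0.5   1.64 -0.2   1.16  0.52]
[ -1.18361265   0.81790011 -17.44097066]
[[-0.14, 0.49], [-0.15, 0.48], [-0.17, 0.48], [-0.19, 0.47], [-0.2, 0.47], [-0.22, 0.46], [-0.23, 0.45], [-0.25, 0.44], [-0.26, 0.44], [-0.27, 0.43], [-0.29, 0.42], [-0.3, 0.41], [-0.32, 0.4], [-0.33, 0.39], [-0.34, 0.38], [-0.35, 0.37], [-0.36, 0.35], [-0.38, 0.34], [-0.39, 0.33], [-0.4, 0.32], [-0.41, 0.3], [-0.42, 0.29], [-0.43, 0.28], [-0.44, 0.26]] [-18.4   0.8 221.9]
```

Call:
carry_out(steps=[[0,0,-0.14,-0.49,0],[0,0,-0.15,-0.48,0],[0,0,-0.17,-0.48,0],[0,0,-0.19,-0.47,0],[0,0,-0.2,-0.47,0],[0,0,-0.22,-0.46,0],[0,0,-0.23,-0.45,0],[0,0,-0.25,-0.44,0],[0,0,-0.26,-0.44,0],[0,0,-0.27,-0.43,0],[0,0,-0.29,-0.42,0],[0,0,-0.3,-0.41,0]], newtons=30)

```text
time_s: 10.62
ee_pos: [573.1, -127.3, 182.6]
eef_rot: [0.0, 0.615, 0.788, 0.0]
force: [0.3, -0.4, -2.3]
grip_width: 0.102
grasp_force: 30.0
```

```bash
python3 -c "
from h import *
go(w(-18.4,.8,221.9))"
```

```text
tool shift cm [-0.01 -4.61 -3.93] twist -0.02 reader-frame [ 27.8   0.9 182.6] F [ 0.3 -0.4 -2.3] t 10.6167 grip 0.10180042767018686 29.99706208705902 Fxy 0.2 -0.5 q [-0.29  0.29  0.53  1.65 -0.15  1.24  0.51]
```

Tracking well with low forces; I carry on to 45°.

Call:
carry_out(steps=[[0,0,-0.32,-0.4,0],[0,0,-0.33,-0.39,0],[0,0,-0.34,-0.38,0],[0,0,-0.35,-0.37,0],[0,0,-0.36,-0.35,0],[0,0,-0.38,-0.34,0],[0,0,-0.39,-0.33,0],[0,0,-0.4,-0.32,0],[0,0,-0.41,-0.3,0],[0,0,-0.42,-0.29,0],[0,0,-0.43,-0.28,0],[0,0,-0.44,-0.26,0]])

```text
time_s: 11.62
ee_pos: [530.1, -138.1, 223.9]
eef_rot: [0.002, 0.615, 0.788, 0.002]
force: [4.9, 2.5, 4.9]
grip_width: 0.101
grasp_force: 30.0
```

Call:
carry_out(steps=[[0,0,0,0,0],[0,0,0,0,0],[0,0,0,0,0],[0,0,0,0,0]])

```text
time_s: 11.95
ee_pos: [530.1, -138.1, 223.8]
eef_rot: [0.002, 0.615, 0.788, 0.002]
force: [5.4, 1.7, 6.3]
grip_width: 0.104
grasp_force: 30.0
```

```bash
python3 - <<'E'
from m import *
go(w(-18.4,.8,221.9))
b=r(bot.state()["ee_pos"])-np.array([-1.18,.8,-17.44]);print("angle est",np.rad2deg(np.arctan2(b[2]-105,b[0]+95)-np.arctan2(40,150)),"radius",np.hypot(b[2]-105,b[0]+95))
s=bot.read_camera("side");cv2.imwrite("pics/f.png",cv2.resize(s[100:280,220:400],None,fx=3.3,fy=3.3,interpolation=cv2.INTER_CUBIC))
E
```

```text
tool shift cm [-0.01 -0.19  0.19] twist 0.01 reader-frame [-16.5   0.9 223.8] F [5.4 1.7 6.3] t 11.95 grip 0.10384635142087917 30.001859664916992 Fxy 5.7 0.4 q [-0.31  0.16  0.54  1.7  -0.09  1.3   0.49]
angle est 44.76879892771696 radius 157.84725529285535
```

View pics/f.png

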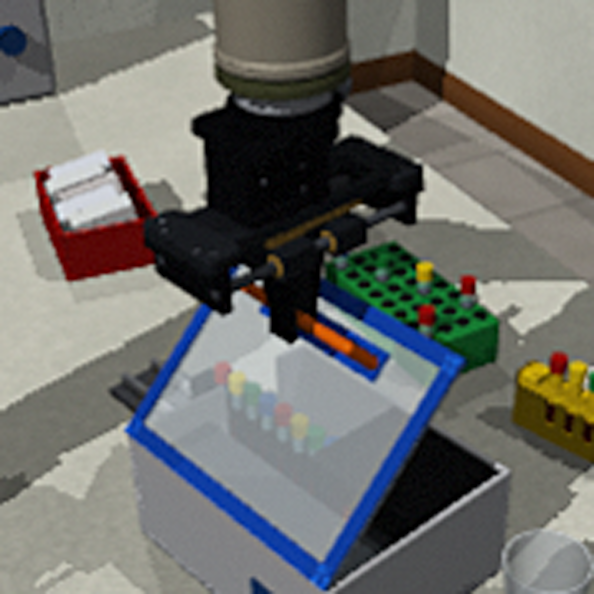

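The cover is raised with the fingers on the bar. I check the angle separately from the far -y corner, at about crop (462,357), i.e. side (360,208).

```bash
python3 - <<'E'
from m import *
s=bot.read_camera("side");t=bot.read_camera("top")
c=hsv(s,(100,120,50),(130,255,255),(300,170,375,285));hull=cv2.convexHull(cv2.findNonZero(c))
q=cv2.approxPolyDP(hull,3,True)[:,0];print(q.tolist())
def angle(name,u,v,yp):
    o,d=ray(name,u,v);k=(yp-(o-O)@Y)/(d@Y);p=r(o+k*d);return p.round(1),np.rad2deg(np.arctan2(p[2]-106,p[0]+95)).round(1),np.hypot(p[2]-106,p[0]+95).round(1)
for p in q: print(p,angle("side",*p,-118))
# expected corner pixels by angle, both cameras
for a in(42,45,48):
    e=[-95+185*np.cos(np.deg2rad(a)),105+185*np.sin(np.deg2rad(a))]
    print(a,[np.round(proj(n,w(e[0],y,e[1])),1).tolist() for n in("side","top") for y in(-118,118)])
print("closed corner side -118:",angle("side",372,242,-118))
c=hsv(t,(100,90,50),(130,255,255),(310,180,397,262));ct=cv2.findNonZero(c)
print(cv2.boxPoints(cv2.minAreaRect(ct)).round(1).tolist())
E
```

```text
[[324, 177], [360, 210], [319, 278], [301, 284], [300, 193]]
[324 177] (array([ -77.1, -118. ,  361.8]), np.float64(86.0), np.float64(256.4))
[360 210] (array([  30.7, -118. ,  232.2]), np.float64(45.1), np.float64(178.2))
[319 278] (array([ -95.4, -118. ,  106.7]), np.float64(120.3), np.float64(0.8))
[301 284] (array([-146.8, -118. ,  124.9]), np.float64(159.9), np.float64(55.2))
[300 193] (array([-136. , -118. ,  352.3]), np.float64(99.5), np.float64(249.7))
42 [[363.5, 209.1], [297.3, 171.4], [391.8, 200.0], [324.5, 219.0]]
45 [[361.6, 207.8], [295.2, 169.9], [392.7, 201.7], [325.0, 220.8]]
48 [[359.6, 206.6], [293.0, 168.6], [393.6, 203.6], [325.6, 222.8]]
closed corner side -118: (array([  83.3, -118. ,  107.5]), np.float64(0.5), np.float64(178.3))
[[324.79998779296875, 220.89999389648438], [392.6000061035156, 201.5], [402.79998779296875, 237.5], [335.1000061035156, 256.79998779296875]]
```

Both views give 45° (top corners match the 45° prediction within 0.2 px, side ray gives about 45.1°), and the arm is still.

```bash
python3 -c "
from h import *
go(w(-18.4,.8,221.9));print(bot.hand_in())"
```

```text
tool shift cm [-0.01 -0.19  0.19] twist 0.01 reader-frame [-16.5   0.9 223.8] F [5.9 1.3 6.4] t 12.1 grip 0.10120442720509251 30.001816749572754 Fxy 6.1 -0.2 q [-0.31  0.16  0.54  1.7  -0.09  1.3   0.49]
the job is handed in; nothing more can be done
None
```

I pushed the rack home against the hidden stop and handed in at 12.1 s with the gripper holding the cover still at about 45°; the fingertip push peaked at about 54 N against the stop, above the 40 N limit set for the arm and gripper body but below the 120 N wrist limit.

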